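Draw the tall cover plate from the leaning stack and set it on the easel

ROBOT

A 6-joint arm with a two-finger parallel gripper is mounted at the origin on the work surface; the furniture and walls round the work are solid. World frame = base frame: x ahead of the robot, y to its left, z up, the work surface at z = 0. Lengths are in m, angles in rad, forces in N, time in s.
With the tool pointing down it reaches from about 0.35 to 0.775 m from the base axis. Payload 7.3 kg.
Tool frame: the origin (TCP) lies at the centre of the arm's flange, where the gripper is bolted on; the fingertips stand 178 mm ahead of it and the grasp point (between the pads) lies 159 mm ahead of it; z points along the fingers, y is the line along which they close (so a half turn about z gives the same grasp; the last joint's range is limited). The gripper opens to 92 mm and grips with 3 to 60 N. Pads are 19 mm wide; open, the fingers measure 130 mm over their backs; the gripper's body (75 mm by 190 mm) begins 47 mm behind the grasp point.
Start: joints at [-1.454, 0.342, 1.524, -0, 1.275, -0.146], TCP at [0.136, -0.507, 0.405] pointing down, gripper open.
Joint ranges: [-2.53, 2.53], [-0.77, 2.02], [0.04, 2.7], [-1, 4.14], [0.28, 2.66], [-3.11, 3.11]. Speed limits (rad/s): [2.57, 2.57, 3.14, 3.14, 3.14, 3.14].

INTERFACE

Orientations are given as [roll, pitch, yaw] about the fixed x, y, z axes, in that order (R = Rz(yaw) Ry(pitch) Rx(roll)).
In Python, from cell import telemetry, vision, ticket gives the robot as it stands.
- The arm moves only by the shell command python3 -m crank 'ROWS' [FORCE]. ROWS is JSON, a list of rows, each a list of 5 numbers: the gripper command: -1 is shut, 1 is fully open, values between are in proportion, then the shift along the tool's x, y, z in mm, then the turn about the tool's z in rad. In form: [[fingers, dx, dy, dz, roll], ...]. A call has 1 to 12 rows; each row is the pose to reach, as a shift and turn from the pose commanded when the call began, along the tool's axes at that moment; what a row does not reach only later rows make up. A row lasts 1/12 s, in which the tool goes at most 41.7 mm and 7.16 degrees, less where a joint would pass 70% of its speed; a pose out of reach is approached as far as the arm can. A call with a gripper value outside its range is refused whole. The fingers move at their own pace and stop on an object; FORCE is the grip in N (left out, the last holds). Time passes only in rows, so rows that repeat a pose let the fingers close. It gives the time, the measured TCP pose, the force, the opening and the grip force at its end, in the units of the state.
- telemetry.observe(): the state, without advancing time (a new reading comes with each control period).
- vision.read_camera(name): name is "scene" or "top"; returns (picture, depth): 420x560x3 uint8, red, green, blue; 420x560 float32, m along the optical axis (not along the pixel's ray), 0 where there is no reading.
- vision.get_calibration(name): a dict with "camera_matrix" (3x3 intrinsics, pixels), "rvec" (rotation vector, rad) and "tvec" (3), from world to camera coordinates, as OpenCV has them. Camera axes: x right, y down, z forward; pixel columns grow to the right and rows downward; lengths in m; the calibration is good to about 2 mm. A picture is of the moment at which its call begins. get_calibration takes no time and is no camera call.
- ticket.hand_in(): hands the job in; it is judged then, once.
The state is a dict: "time": time; "qpos": joint angles; "qvel": joint speeds; "joint_efforts": joint torques, N m; "tool_pos": TCP position; "tool_rot": TCP orientation; "contact_force": force on the tool from outside, world axes, zero at the start; "torque": the same for the moment, N m; "opening": finger opening in m; "grip_force": force on a finger pad.
Only numpy, scipy, OpenCV 4.12 (cv2) and the standard library are available. Lean on these libraries where they do the work, as an engineer would, in place of code of your own. Each camera call takes 0.05 s, during which the arm holds its last target. There are 200 camera calls.

TASK

Draw the tall plate out of the leaning stack without toppling or lifting out the three short ones, and stand it, same end down, on the ledge of the easel, centred and leaning flat back against the easel. The ledge is set to a different height each time: lower the plate until you feel it stand on the ledge before you let go, and do not drop it or press it hard. Leave the other things on the bench alone.

Things in the scene. Friction and masses are not known exactly. Their poses are not given: they have to be found in the camera images.
- panel_tall: tall bare aluminium plate, 10 mm thick (its x) x 120 wide (y) x 160 tall (z), about 0.4 kg, one of the two middle plates of the stack. Origin at the centre of its lower edge; z runs up the plate, x points through it towards the rack's wall. Its top stands 50 mm prouder than the short plates: room to pinch it across the thickness with the tool tilted along the plate
- panel_rear: short aluminium plate, 10 x 120 x 110 mm, next to the rack's wall; same axes, origin at the centre of its lower edge face. Stays in the rack
- panel_mid: short aluminium plate, 10 x 120 x 110 mm, directly before or behind the tall one; same axes. Stays in the rack
- panel_front: short aluminium plate, 10 x 120 x 110 mm, foremost in the stack; same axes. Stays in the rack
- rack: fixed grey steel rack, base 170 (its x) x 150 (y) x 10 mm, origin at the centre of its underside. Its wall, 88 mm up the slope, leans back 22 degrees from vertical towards +x; its front face leaves the base (z = 10 mm) at x = +20 mm. The plates stand on the base and lean on the wall and one another at 22 degrees; 8 mm toe lip at x = -62 mm
- easel: fixed grey steel easel, base 190 (its x) x 150 (y) x 10 mm, origin at the centre of its underside. Back plate 150 wide, 156 mm up the slope, leans back 35 degrees from vertical towards +x; its upper 56 mm has a notch 80 mm wide in the middle for fingers. A dark sprung ledge, 140 wide, 32 deep, with a 6 mm front lip, stands square out of it; it sinks up to 4 mm at 2.5 N per mm
- easel_root (a point): centre of the line where the front face of the easel's back plate leaves the base, 10 mm above the bench; axes as the easel. The unloaded ledge's upper side lies 12 to 64 mm up the slope from here: fixed, different each time and not reported; see it or feel for it
- can_small: rusty open tin can, 70 mm across, 85 tall, origin at the centre of its underside; leave alone
- nut_m30: rusty hexagon nut, 45 x 51 x 24 mm, origin at the centre of its underside; leave alone
- marker: white marker pen lying flat, 18 x 130 x 18 mm, origin at the centre of its underside; leave alone
- pipe_nipple: short rusty pipe standing on end, 42 mm across, 90 tall, origin at the centre of its underside; leave alone
Mind the look-alikes: they are no part of the job. What is shaped like the panel_tall but purple is not meant.

How it is judged:
On the way:
1. the tall plate, still held, leans at the easel's slope and has come to bear on the easel (contact force between panel_tall and easel above 1 N and contact force between the fingers and panel_tall above 1 N and angle between panel_tall's own z axis and vertical between 0.48 and 0.74 rad and horizontal distance between panel_tall and easel below 0.08 m), for 0.1 s.
At the end, for the whole second after the job is handed in: The tall plate rests released on the easel's ledge, same end down, leaning with its back (35 deg +-4), parallel to the ledge within 0.12 rad, centred within 20 mm; the three short plates still lean in the rack (under 0.65 rad from vertical), each foot within 25 mm of its start (angle between panel_tall's own z axis and vertical between 0.54 and 0.68 rad and angle between the y axis of panel_tall and the y axis of easel, either way round below 0.12 rad and y of panel_tall in the frame of easel between -0.02 and 0.02 m and x of panel_tall in the frame of easel between -0.035 and 0.02 m and z of panel_tall in the frame of easel between 0.015 and 0.075 m and contact force between panel_tall and easel above 0.5 N and contact force between the fingers and panel_tall below 0.1 N and linear speed of panel_tall below 0.01 m/s and angle between each of panel_rear, panel_mid, panel_front's own z axis and vertical below 0.65 rad and distance of each of panel_rear, panel_mid, panel_front from where it was at the start of the episode below 0.025 m); the robot touches nothing.
It fails at once if a short plate is toppled or lifted out of the stack (foot moved over 40 mm, or leaning more than 0.8 rad) (distance of any of panel_rear, panel_mid, panel_front from where it was at the start of the episode above 0.04 m or angle between any of panel_rear, panel_mid, panel_front's own z axis and vertical above 0.8 rad).
It fails at once if the tall plate is dropped: moves faster than 0.35 m/s with no finger touching it (contact force between the fingers and panel_tall below 0.05 N and linear speed of panel_tall above 0.35 m/s).
It fails at once if the tall plate is pressed on the easel with more than 35 N (contact force between panel_tall and easel above 35 N).
It fails at once if a bystander is moved by more than 30 mm (distance of any of can_small, nut_m30, marker, pipe_nipple from where it was at the start of the episode above 0.03 m).
It also fails if it takes over 45 s, if anything falls off the work surface, if the arm or the gripper's body presses on something with over 40 N, if the wrist force passes 120 N, or if a joint passes its speed limit or range.

## Working session

There is one attempt and no reset: what is moved stays moved. The work goes in short steps, Python scripts to look and compute and a shell command to move; the robot and the scene stay as the last step left them, time stands still between calls to the robot, and variables do not carry over. Pictures are saved under pics/ and viewed, at most 10 in all, crops included, and the job is handed in when it is done.

```bash
mkdir -p pics; ls; python3 - <<'E'
from cell import telemetry, vision
import cv2,numpy as np
print(telemetry.observe())
for n in("scene","top"):
    p,d=vision.read_camera(n); cv2.imwrite(f"pics/{n}0.png",p[:,:,::-1]); np.savez(f"{n}0.npz",p=p,d=d)
    c=vision.get_calibration(n); print(n,c)
E
```

```text
pics
{'time': 0.0, 'qpos': array([-1.45400117e+00,  3.42686819e-01,  1.52499828e+00, -2.31234862e-05,
        1.27539157e+00, -1.46013506e-01]), 'qvel': array([-0.00015962, -0.00119708, -0.00030175, -0.00040012,  0.0004722 ,
        0.00026045]), 'joint_efforts': array([ 5.59446198e-04, -4.31247389e+01, -2.44220996e+01,  7.17154378e-02,
        5.60637563e-02, -1.50032861e-04]), 'tool_pos': array([ 0.13638737, -0.50683423,  0.40406994]), 'tool_rot': array([-3.14012122e+00, -1.94039797e-04,  2.62815265e-01]), 'contact_force': array([-0.90871061,  0.37124983,  0.21004886]), 'torque': array([-0.03470589,  0.01977748,  0.00661143]), 'grip_force': 0.0, 'opening': 0.0917040574484075}
scene {'camera_matrix': array([[534.73214759,   0.        , 268.94198299],
       [  0.        , 534.73214759, 215.1758677 ],
       [  0.        ,   0.        ,   1.        ]]), 'rvec': array([ 1.32303549, -2.17934963,  0.93957965]), 'tvec': array([0.156529  , 0.41853559, 1.02091259])}
top {'camera_matrix': array([[498.28152202,   0.        , 280.94963515],
       [  0.        , 498.28152202, 210.38543294],
       [  0.        ,   0.        ,   1.        ]]), 'rvec': array([ 2.15190093, -2.10552678,  0.20617077]), 'tvec': array([-0.12582852,  0.52842403,  1.17618935])}
```

View pics/scene0.png

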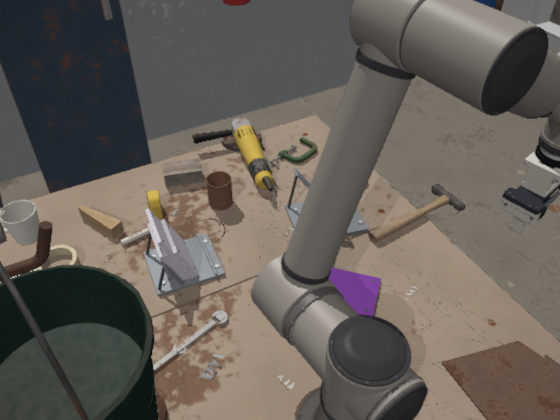

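View pics/top0.png

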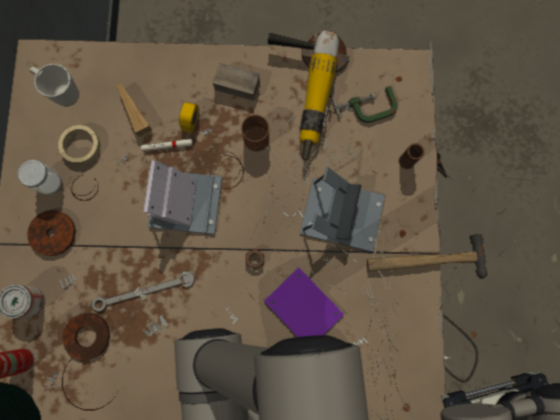

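Scene: rack with stack at top (185,200), easel at top (343,210), the purple look-alike flat at (303,303). Now a close crop of both and a point cloud.

```bash
cat > h.py <<'E'
import numpy as np,cv2
from cell import vision
def cloud(n,d):
    c=vision.get_calibration(n);K=c["camera_matrix"];R=cv2.Rodrigues(c["rvec"])[0];t=c["tvec"]
    v,u=np.indices(d.shape)
    P=np.stack([(u-K[0,2])/K[0,0]*d,(v-K[1,2])/K[1,1]*d,d],-1)
    W=(P-t.reshape(3))@R; W[d==0]=np.nan
    return W
def proj(n,X):
    c=vision.get_calibration(n);return cv2.projectPoints(np.float64(X),c["rvec"],c["tvec"],c["camera_matrix"],None)[0][:,0]
E
python3 - <<'E'
from h import *
T=np.load("top0.npz");S=np.load("scene0.npz")
W=cloud("top",T["d"]);V=cloud("scene",S["d"])
f=lambda a:np.round(a*1000).tolist()
for u,v in [(150,195),(168,195),(190,195),(215,235),(343,210),(315,200),(303,303),(255,130),(410,155),(255,260),(165,145)]: print((u,v),f(W[v,u]))
print("row z/y"); 
for v in (180,195,210): print([tuple(f(W[v,u])) for u in range(142,226,4)])
for v in (195,212,225): print([tuple(f(W[v,u])) for u in range(300,388,4)])
a=T["p"][150:250,135:395];b=S["p"][160:300,130:390]
a=cv2.resize(a,None,fx=2.9,fy=2.9,interpolation=2);b=cv2.resize(b,None,fx=2.2,fy=2.2,interpolation=2)
o=np.zeros((600,760,3),np.uint8);o[:290,:754]=a[:290,:754];o[292:292+b.shape[0],:b.shape[1]]=b
cv2.imwrite("pics/crop.png",o[:,:,::-1])
E
```

```text
(150, 195) [539.0, 181.0, 158.0]
(168, 195) [550.0, 151.0, 111.0]
(190, 195) [569.0, 115.0, 29.0]
(215, 235) [473.0, 51.0, -2.0]
(343, 210) [534.0, -266.0, 56.0]
(315, 200) [568.0, -201.0, 7.0]
(303, 303) [308.0, -174.0, 9.0]
(255, 130) [752.0, -42.0, 6.0]
(410, 155) [690.0, -445.0, 17.0]
(255, 260) [412.0, -52.0, 3.0]
(165, 145) [701.0, 188.0, 20.0]
row z/y
[(612.0, 245.0, 1.0), (612.0, 235.0, 2.0), (574.0, 183.0, 158.0), (575.0, 176.0, 152.0), (578.0, 169.0, 143.0), (581.0, 163.0, 130.0), (586.0, 158.0, 111.0), (587.0, 149.0, 110.0), (590.0, 142.0, 98.0), (593.0, 135.0, 86.0), (598.0, 130.0, 66.0), (601.0, 122.0, 57.0), (605.0, 115.0, 38.0), (610.0, 109.0, 19.0), (614.0, 101.0, 4.0), (614.0, 90.0, 7.0), (613.0, 79.0, 12.0), (611.0, 68.0, 20.0), (615.0, 59.0, 7.0), (614.0, 48.0, 11.0), (616.0, 39.0, 3.0)]
[(572.0, 243.0, 0.0), (538.0, 189.0, 162.0), (539.0, 181.0, 158.0), (542.0, 176.0, 144.0), (546.0, 170.0, 128.0), (548.0, 164.0, 119.0), (549.0, 155.0, 114.0), (552.0, 148.0, 103.0), (555.0, 142.0, 91.0), (558.0, 135.0, 77.0), (562.0, 129.0, 59.0), (565.0, 121.0, 48.0), (569.0, 115
[... 1447 characters left out ...]
 75.0), (538.0, -305.0, 11.0), (538.0, -315.0, 13.0), (538.0, -325.0, 14.0), (539.0, -336.0, 10.0), (540.0, -346.0, 10.0), (539.0, -356.0, 12.0), (540.0, -366.0, 11.0), (542.0, -379.0, 0.0)]
[(504.0, -164.0, -5.0), (502.0, -174.0, 11.0), (493.0, -180.0, 73.0), (483.0, -185.0, 137.0), (484.0, -195.0, 126.0), (486.0, -205.0, 117.0), (489.0, -216.0, 101.0), (491.0, -226.0, 86.0), (494.0, -238.0, 69.0), (496.0, -249.0, 59.0), (497.0, -259.0, 54.0), (495.0, -267.0, 68.0), (494.0, -276.0, 74.0), (505.0, -295.0, 10.0), (505.0, -305.0, 10.0), (505.0, -315.0, 11.0), (505.0, -325.0, 11.0), (506.0, -335.0, 11.0), (506.0, -346.0, 12.0), (506.0, -356.0, 12.0), (509.0, -369.0, -4.0), (508.0, -378.0, 2.0)]
```

View pics/crop.png

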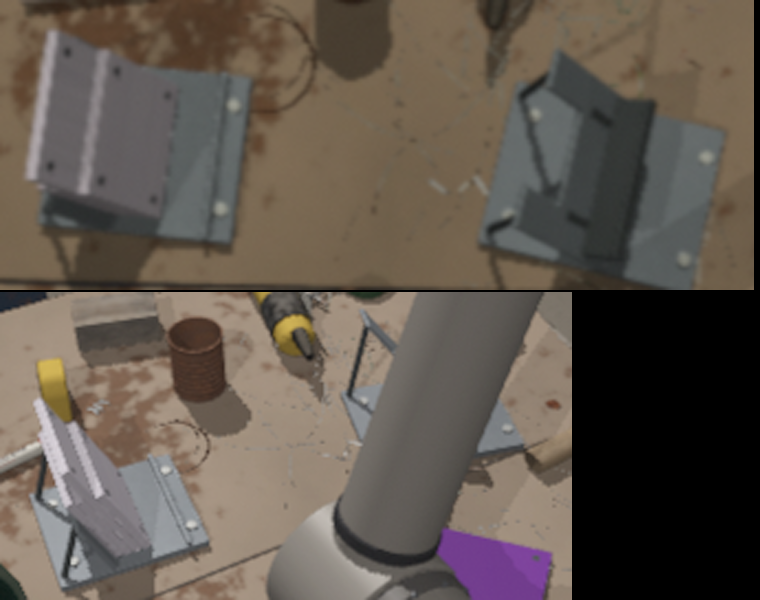

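The tall plate is the leftmost, proud plate: top (150,190), its long top edge at crop (40,110). The only look-alike is the purple plate lying at (303,303), which is not wanted. One short plate is in front of the tall one. I'll fit planes for precise poses.

```bash
cat > fit.py <<'E'
from h import *
from scipy.optimize import least_squares
def planefit(P,tilt,y0):
    # face normal horizontal dir a(yaw): back dir b=(−sin,cos) ; face: P·b = c + z*tan(tilt)
    def r(p): 
        b=np.array([-np.sin(p[0]),np.cos(p[0])]); return (P[:,:2]@b-p[1]-P[:,2]*np.tan(tilt))*np.cos(tilt)*1e3
    s=least_squares(r,[y0,0],loss="soft_l1",f_scale=3); return s.x,np.std(r(s.x))
E
python3 - <<'E'
from fit import *
T=np.load("top0.npz");W=cloud("top",T["d"]);v,u=np.indices(T["d"].shape)
t22,t35=np.radians([22,35])
# front panel face, tall face
rk=(u>140)&(u<226)&(v>160)&(v<235)
b0=lambda y:np.array([-np.sin(y),np.cos(y)])
Z=W[...,2]
P=W[rk&(Z>.03)&(Z<.095)&(W[...,1]<.15)];s,e=planefit(P,t22,-.1);print("front face",s,e,len(P))
P2=W[rk&(Z>.122)&(Z<.155)];s2,e2=planefit(P2,t22,-.1);print("tall face",s2,e2,len(P2))
for n,Q,ss in(("front",P,s),("tall",P2,s2)):
    a=np.array([np.cos(s[0]),np.sin(s[0])]);w=Q[:,:2]@a;print(n,"width range",np.percentile(w,[0,1,99,100]))
ek=(u>300)&(u<365)&(v>165)&(v<245)
Pe=W[ek&(Z>.02)]
# split into back and ledge by image residual: back points initial line
a0=-.2
d=None
for it in range(6):
    if it==0: sel=(Pe[:,2]>.095)
    else:
        res=(Pe[:,:2]@b0(se[0])-se[1]-Pe[:,2]*np.tan(t35))*np.cos(t35); sel=abs(res)<.008
        if it<3: sel&=Pe[:,2]>.07
    se,ee=planefit(Pe[sel],t35,a0)
print("easel back face",se,ee,sel.sum())
a=np.array([np.cos(se[0]),np.sin(se[0])]);w=Pe[:,:2]@a;print("width",np.percentile(w,[0,.5,2,98,99.5,100]))
X=Pe[:,:2]@b0(se[0])-(se[1]+.010*np.tan(t35)); Zr=Pe[:,2]-.01
up=X*np.sin(t35)+Zr*np.cos(t35); out=-X*np.cos(t35)+Zr*np.sin(t35)
for k in range(-8,44,4):
    m=(out*1e3>=k)&(out*1e3<k+4); print(k,m.sum(),np.round(np.percentile(up[m],[5,25,50,75])*1e3) if m.any() else"")
E
```

```text
front face [-0.08101366  0.14896636] 2.102092665939338 824
tall face [-0.08202056  0.16113628] 1.7402329425472742 511
front width range [0.48326826 0.48377023 0.60178422 0.60371507]
tall width range [0.48338427 0.48415489 0.60226968 0.60402419]
easel back face [-0.22282777 -0.17239524] 2.130932388373551 1321
width [0.50420516 0.50470122 0.50636365 0.65012542 0.65270646 0.6542095 ]
-8 34 [ 96.  99. 101. 155.]
-4 638 [ 50.  71.  94. 125.]
0 571 [ 50.  61.  84. 111.]
4 78 [47. 49. 51. 52.]
8 82 [47. 49. 51. 53.]
12 72 [48. 50. 51. 53.]
16 94 [48. 50. 51. 52.]
20 76 [48. 50. 51. 53.]
24 80 [47. 49. 51. 52.]
28 35 [50. 52. 53. 54.]
32 143 [44. 48. 54. 57.]
36 67 [46. 50. 52. 56.]
40 0
```

```bash
cat > go.py <<'E'
import sys,numpy as np
from scipy.spatial.transform import Rotation as R
from cell import telemetry
s=telemetry.observe();r=R.from_euler("xyz",s["tool_rot"]);p=s["tool_pos"]
f=lambda a,n=1:np.round(np.array(a),n).tolist()
print("t",round(s["time"],2),"pos",f(p*1e3),"rot",f(s["tool_rot"],3),"F",f(s["contact_force"]),"M",f(s["torque"],2),"open",f(s["opening"]*1e3),"grip",f(s["grip_force"]))
if len(sys.argv)>3:
    t=np.array([float(x) for x in sys.argv[1:4]])/1e3
    d=r.inv().apply(t-p)*1e3; out=f(d)
    if len(sys.argv)>4: out.append(round(-((float(sys.argv[4])-s["tool_rot"][2]+np.pi)%(2*np.pi)-np.pi),3))
    print("shift",out,"rows",f(np.linalg.norm(d)/41.7))
E
python3 go.py 420 -250 404 -.0815
```

```text
t 0.1 pos [136.4, -506.8, 404.1] rot [-3.14, -0.0, 0.263] F [-0.1, -0.3, -1.8] M [-0.06, 0.01, -0.01] open 91.7 grip 0.0
shift [340.6, -174.3, 0.4, np.float64(0.344)] rows 9.2
```

```bash
python3 -m crank '[[1,341,-174,0,0.344],[1,341,-174,0,0.344],[1,341,-174,0,0.344],[1,341,-174,0,0.344],[1,341,-174,0,0.344],[1,341,-174,0,0.344],[1,341,-174,0,0.344],[1,341,-174,0,0.344],[1,341,-174,0,0.344],[1,341,-174,0,0.344],[1,341,-174,0,0.344]]' 15; python3 go.py 560 180 404 -.0815
```

```text
time: 1.02
tool_pos: [0.4224, -0.2479, 0.4043]
tool_rot: [-3.141, 0.0, -0.076]
contact_force: [-0.0, 0.3, -0.0]
opening: 0.0921
grip_force: 0.0
t 1.02 pos [422.4, -247.9, 404.3] rot [-3.141, 0.0, -0.076] F [-0.0, 0.3, -0.0] M [0.06, 0.07, -0.01] open 92.1 grip 0.0
shift [104.5, -437.1, 0.8, np.float64(0.005)] rows 10.8
```

```bash
python3 -m crank '[[1,105,-437,0,0.005],[1,105,-437,0,0.005],[1,105,-437,0,0.005],[1,105,-437,0,0.005],[1,105,-437,0,0.005],[1,105,-437,0,0.005],[1,105,-437,0,0.005],[1,105,-437,0,0.005],[1,105,-437,0,0.005],[1,105,-437,0,0.005],[1,105,-437,0,0.005],[1,105,-437,0,0.005]]'; python3 go.py 560 180 314 -.0815
```

```text
time: 2.02
tool_pos: [0.5614, 0.1806, 0.4038]
tool_rot: [-3.14, 0.0, -0.082]
contact_force: [-1.2, 0.0, -0.3]
opening: 0.0918
grip_force: 0.0
t 2.02 pos [561.4, 180.6, 403.8] rot [-3.14, 0.0, -0.082] F [-1.2, 0.0, -0.3] M [0.04, 0.02, -0.0] open 91.8 grip 0.0
shift [-1.4, 0.8, 89.8, np.float64(-0.001)] rows 2.2
```

```bash
python3 - <<'E'
from h import *
p,d=vision.read_camera("scene"); cv2.imwrite("pics/s1.png",p[:,:,::-1]); 
E
```

```text
(no output)
```

View pics/s1.png

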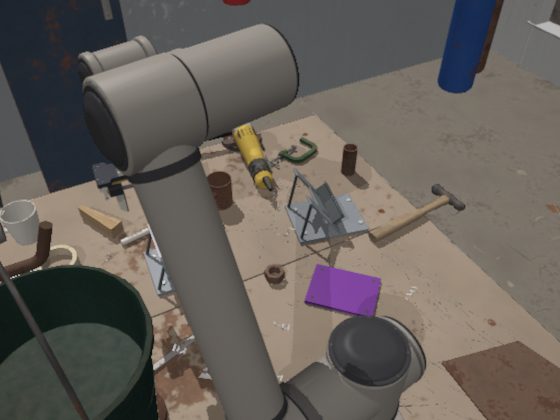

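The arm now hides the rack at (160,260); the easel shows clear at (325,205). Descending over the plate top and closing.

```bash
python3 -m crank '[[1,-1,1,40,0],[0.4,-1,1,75,0],[0.2,-1,1,90,0],[0,-1,1,90,0],[-0.2,-1,1,90,0],[-0.3,-1,1,90,0],[-0.3,-1,1,90,0]]' 10; python3 go.py; python3 -m crank '[[-0.4,0,0,0,0],[-0.5,0,0,0,0],[-0.6,0,0,0,0],[-0.7,0,0,0,0],[-1,0,0,0,0],[-1,0,0,0,0]]' 10; python3 go.py
```

```text
time: 2.65
tool_pos: [0.5601, 0.1751, 0.3167]
tool_rot: [-3.141, -0.003, -0.087]
contact_force: [-0.1, -0.2, 0.5]
opening: 0.056
grip_force: 0.0
t 2.65 pos [560.1, 175.1, 316.7] rot [-3.141, -0.003, -0.087] F [-0.1, -0.2, 0.5] M [0.03, -0.04, 0.02] open 56.0 grip 0.0
time: 3.15
tool_pos: [0.5595, 0.1759, 0.3149]
tool_rot: [-3.141, -0.0, -0.086]
contact_force: [0.4, 0.8, 1.7]
opening: 0.0183
grip_force: 9.4
t 3.15 pos [559.5, 175.9, 314.9] rot [-3.141, -0.0, -0.086] F [0.4, 0.8, 1.7] M [-0.1, -0.0, -0.02] open 18.3 grip 9.4
```

```bash
python3 -m crank '[[-1,0,0,0,0],[-1,0,-2,-5,0],[-1,0,-4,-10,0],[-1,0,-6,-15,0],[-1,0,-8,-20,0],[-1,0,-10,-25,0],[-1,0,-12,-30,0],[-1,0,-14,-35,0],[-1,0,-16,-40,0],[-1,0,-16,-40,0]]' 16; python3 go.py; python3 - <<'E'
from h import *
p,d=vision.read_camera("top"); np.savez("top1.npz",p=p,d=d);q,_=vision.read_camera("scene")
o=np.vstack([cv2.resize(p[130:255,110:360],None,fx=2.4,fy=2.4,interpolation=2),cv2.resize(q[180:300,100:350],None,fx=2.4,fy=2.4,interpolation=2)])
cv2.imwrite("pics/c2.png",o[:600,:,::-1]); 
E
```

```text
time: 3.98
tool_pos: [0.5611, 0.1922, 0.3561]
tool_rot: [-3.141, -0.002, -0.086]
contact_force: [-0.2, -1.7, -1.3]
opening: 0.0175
grip_force: 15.1
t 3.98 pos [561.1, 192.2, 356.1] rot [-3.141, -0.002, -0.086] F [-0.2, -1.7, -1.3] M [-0.64, 0.2, 0.02] open 17.5 grip 15.1
```

View pics/c2.png

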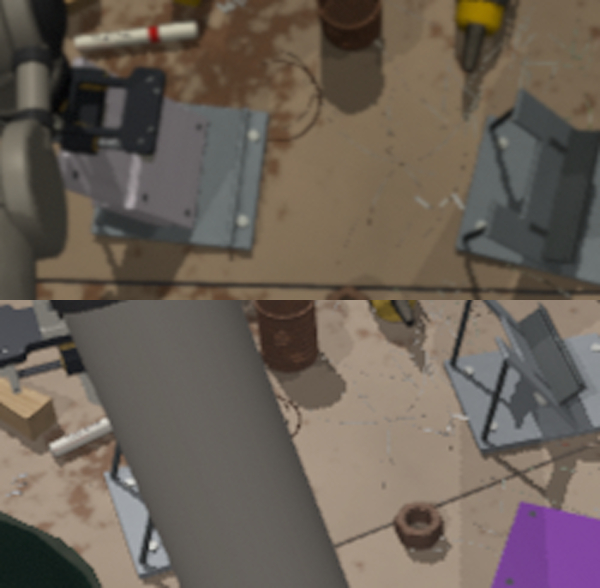

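The gripper at (110,110) holds the plate top; the front short plate's ridge at (130,185) looks in place. I'll check that the tall plate rose.

```bash
python3 - <<'E'
from h import *
D=np.load("top1.npz");W=cloud("top",D["d"])
for v in (198,202,206): print([tuple(np.round(W[v,u]*1000).astype(int).tolist()) for u in range(134,176,3)])
E
```

```text
[(523, 204, 200), (523, 197, 201), (526, 194, 189), (526, 189, 185), (528, 185, 176), (531, 181, 164), (533, 177, 156), (535, 172, 146), (538, 169, 133), (540, 165, 122), (543, 160, 112), (542, 153, 114), (544, 147, 107), (546, 142, 98)]
[(452, 111, 515), (514, 197, 199), (516, 192, 194), (518, 189, 181), (520, 185, 172), (522, 180, 165), (524, 177, 153), (526, 172, 144), (529, 169, 132), (532, 165, 119), (533, 160, 111), (533, 152, 115), (535, 147, 106), (537, 142, 95)]
[(445, 110, 518), (506, 197, 196), (508, 194, 187), (510, 189, 180), (512, 185, 170), (514, 181, 160), (516, 178, 147), (518, 173, 140), (519, 168, 133), (522, 165, 117), (524, 159, 112), (524, 152, 111), (526, 147, 103), (528, 142, 93)]
```

```bash
python3 -m crank '[[-1,0,-3,-7,0],[-1,0,-6,-14,0],[-1,0,-9,-21,0],[-1,0,-11,-28,0],[-1,0,-14,-35,0],[-1,0,-17,-42,0],[-1,0,-20,-49,0],[-1,0,-23,-56,0],[-1,0,-25,-63,0],[-1,0,-28,-70,0],[-1,0,-31,-77,0],[-1,0,-34,-84,0]]' 16; python3 go.py;  python3 -m crank '[[-1,0,-2,-5,0],[-1,0,-4,-10,0],[-1,0,-6,-15,0],[-1,0,-8,-20,0],[-1,0,-8,-25,0],[-1,0,-8,-30,0],[-1,0,-8,-35,0],[-1,0,-8,-35,0]]' 20; python3 go.py; python3 - <<'E'
from h import *
p,d=vision.read_camera("top"); np.savez("top2.npz",p=p,d=d);q,_=vision.read_camera("scene")
o=np.vstack([cv2.resize(p[130:255,110:360],None,fx=2.4,fy=2.4,interpolation=2),cv2.resize(q[140:260,60:310],None,fx=2.4,fy=2.4,interpolation=2)])
cv2.imwrite("pics/c3.png",o[:600,:,::-1]); 
E
```

```text
time: 5.08
tool_pos: [0.5638, 0.2267, 0.4396]
tool_rot: [-3.139, -0.001, -0.086]
contact_force: [-0.2, -2.6, -2.9]
opening: 0.0104
grip_force: 16.0
t 5.08 pos [563.8, 226.7, 439.6] rot [-3.139, -0.001, -0.086] F [-0.2, -2.6, -2.9] M [-0.84, 0.13, 0.03] open 10.4 grip 16.0
time: 5.75
tool_pos: [0.5646, 0.2335, 0.475]
tool_rot: [-3.141, -0.002, -0.086]
contact_force: [-0.4, -0.4, -2.5]
opening: 0.01
grip_force: 20.0
t 5.75 pos [564.6, 233.5, 475.0] rot [-3.141, -0.002, -0.086] F [-0.4, -0.4, -2.5] M [0.05, -0.0, -0.02] open 10.0 grip 20.0
```

View pics/c3.png

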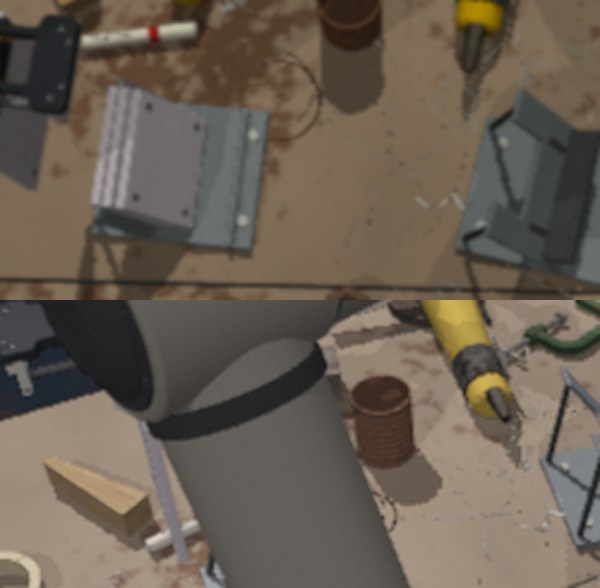

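The tall plate hangs at (20,150) in the grip, pads flat (opening 10.0 mm). All three short plates still lean in the rack at (140,160). Next I take it to above the easel.

```bash
python3 go.py 533 -269 475 -.2228; python3 go.py 549 -20 475 -.154
```

```text
t 5.85 pos [564.5, 233.5, 473.8] rot [-3.142, -0.0, -0.086] F [-0.5, 0.9, -3.9] M [0.01, 0.03, -0.0] open 9.7 grip 20.0
shift [11.9, 503.3, -1.2, np.float64(0.136)] rows 12.1
t 5.85 pos [564.5, 233.5, 473.8] rot [-3.142, -0.0, -0.086] F [-0.5, 0.9, -3.9] M [0.01, 0.03, -0.0] open 9.7 grip 20.0
shift [6.4, 253.8, -1.2, np.float64(0.068)] rows 6.1
```

```bash
python3 -m crank '[[-1,0,8,0,0],[-1,1,25,0,0.01],[-1,1,50,0,0.015],[-1,2,78,0,0.02],[-1,3,106,0,0.03],[-1,3,134,0,0.035],[-1,4,162,0,0.04],[-1,5,190,0,0.05],[-1,6,218,0,0.06],[-1,6,240,0,0.065],[-1,6,251,0,0.068],[-1,6,254,0,0.068]]' 25; python3 go.py 533 -269 475 -.2228
```

```text
time: 6.85
tool_pos: [0.5483, -0.0221, 0.4735]
tool_rot: [3.141, 0.0, -0.157]
contact_force: [-0.9, -0.1, -3.7]
opening: 0.0097
grip_force: 25.0
t 6.85 pos [548.3, -22.1, 473.5] rot [3.141, 0.0, -0.157] F [-0.9, -0.1, -3.7] M [-0.05, 0.01, 0.05] open 9.7 grip 25.0
shift [23.6, 246.3, -1.3, np.float64(0.066)] rows 5.9
```

```bash
python3 -m crank '[[-1,1,8,0,0],[-1,2,25,0,0.01],[-1,5,50,0,0.015],[-1,8,78,0,0.02],[-1,10,106,0,0.03],[-1,13,134,0,0.035],[-1,16,162,0,0.04],[-1,19,190,0,0.05],[-1,22,218,0,0.06],[-1,24,235,0,0.066],[-1,24,244,0,0.066],[-1,24,246,0,0.066]]' 25;  python3 go.py 533 -269 430 -.2228; python3 - <<'E'
from h import *
p,d=vision.read_camera("top"); np.savez("top3.npz",p=p,d=d);q,e=vision.read_camera("scene");np.savez("sc3.npz",p=q,d=e)
o=np.vstack([cv2.resize(p[130:255,230:480],None,fx=2.4,fy=2.4,interpolation=2),cv2.resize(q[120:245,200:450],None,fx=2.4,fy=2.4,interpolation=2)])
cv2.imwrite("pics/c4.png",o[:600,:,::-1]); 
E
```

```text
time: 7.85
tool_pos: [0.5346, -0.2675, 0.4732]
tool_rot: [-3.141, 0.001, -0.221]
contact_force: [-0.2, -0.2, -3.9]
opening: 0.0099
grip_force: 25.0
t 7.85 pos [534.6, -267.5, 473.2] rot [-3.141, 0.001, -0.221] F [-0.2, -0.2, -3.9] M [-0.03, 0.05, -0.0] open 9.9 grip 25.0
shift [-1.2, 1.8, 43.2, np.float64(0.002)] rows 1.0
```

View pics/c4.png

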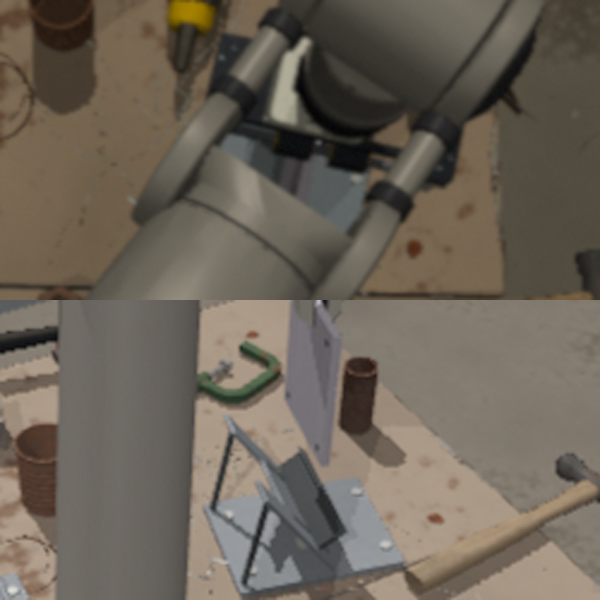

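Plate hangs vertical over the easel in the scene view (crop 315,390), foot corners near (288,400) and (325,463). I'll measure its foot from the depth image.

```bash
python3 - <<'E'
from h import *
D=np.load("sc3.npz");W=cloud("scene",D["d"]);y=-.2228
a=np.array([np.cos(y),np.sin(y)]);b=np.array([-np.sin(y),np.cos(y)])
A=W[...,:2]@a;B=W[...,:2]@b;Z=W[...,2]
tool=np.array([.5346,-.2675]);print("tool a,b",tool@a,tool@b)
m=(abs(B-tool@b)<.025)&(Z>.15)&(Z<.28)&(abs(A-.579)<.09)
print(m.sum(),"a",np.percentile(A[m],[0,1,99,100]),"z",np.percentile(Z[m],[0,1,2,5]),"b",np.percentile(B[m],[5,50,95]))
for z in(.17,.19,.21,.23,.25):
    k=m&(abs(Z-z)<.008);print(z,k.sum(),np.median(B[k]),A[k].min(),A[k].max())
E
```

```text
tool a,b 0.5804932097333412 -0.14276219196090809
910 a [0.51899501 0.52005486 0.63967514 0.64354405] z [0.15302335 0.15650981 0.15762003 0.16234098] b [-0.14275985 -0.13598284 -0.13457295]
0.17 114 -0.1357699927461078 0.5189950118976845 0.6393016713876855
0.19 112 -0.13583101264355754 0.5192136394104526 0.6418543786657681
0.21 112 -0.13604757259060213 0.5208400037873355 0.6390725115553013
0.23 113 -0.13598884734010427 0.5199622899468607 0.6423157880933964
0.25 117 -0.1362047468933808 0.5197739499384442 0.6380344040636708
```

```bash
python3 -m crank '[[-1,-1,2,10,0.002],[-1,-1,2,25,0.002],[-1,-1,2,40,0.002],[-1,-1,2,55,0.002],[-1,-1,2,67,0.002],[-1,-1,2,76,0.002],[-1,-1,2,80,0.002],[-1,-1,2,82,0.002],[-1,-1,2,82,0.002]]' 25;  python3 go.py 533 -269 380 -.2228; python3 -m crank '[[-1,0,0,1,0],[-1,0,0,2,0],[-1,0,0,3,0],[-1,0,0,4,0],[-1,0,0,5,0],[-1,0,0,6,0],[-1,0,0,6,0]]'
```

```text
time: 8.7
tool_pos: [0.5333, -0.2681, 0.3917]
tool_rot: [3.142, -0.0, -0.222]
contact_force: [1.1, -0.3, -3.9]
opening: 0.0097
grip_force: 25.0
t 8.7 pos [533.3, -268.1, 391.7] rot [3.142, -0.0, -0.222] F [1.1, -0.3, -3.9] M [0.04, -0.02, 0.04] open 9.7 grip 25.0
shift [-0.1, 0.9, 11.7, np.float64(0.001)] rows 0.3
time: 9.28
tool_pos: [0.5331, -0.2685, 0.3855]
tool_rot: [-3.142, 0.0, -0.222]
contact_force: [-0.0, -0.2, -4.2]
opening: 0.0097
grip_force: 25.0
```

```bash
python3 -m crank '[[-1,0,0,1,0],[-1,0,0,2,0],[-1,0,0,3,0],[-1,0,0,3,0]]';python3 go.py; python3 -m crank '[[-1,0,0,1,0],[-1,0,0,2,0],[-1,0,0,2,0]]'; python3 go.py
```

```text
time: 9.62
tool_pos: [0.5331, -0.2685, 0.3824]
tool_rot: [-3.141, 0.0, -0.222]
contact_force: [-0.6, 0.7, -2.9]
opening: 0.0096
grip_force: 25.0
t 9.62 pos [533.1, -268.5, 382.4] rot [-3.141, 0.0, -0.222] F [-0.6, 0.7, -2.9] M [0.02, 0.07, 0.06] open 9.6 grip 25.0
time: 9.87
tool_pos: [0.5331, -0.2685, 0.3805]
tool_rot: [-3.142, 0.0, -0.222]
contact_force: [0.3, -0.1, -4.1]
opening: 0.01
grip_force: 25.0
t 9.87 pos [533.1, -268.5, 380.5] rot [-3.142, 0.0, -0.222] F [0.3, -0.1, -4.1] M [0.07, -0.04, 0.01] open 10.0 grip 25.0
```

```bash
python3 -m crank '[[-1,0,0,1,0],[-1,0,0,2,0],[-1,0,0,2,0]]';python3 -m crank '[[-1,0,0,1,0],[-1,0,0,1.5,0],[-1,0,0,1.5,0]]'; python3 go.py
```

```text
time: 10.12
tool_pos: [0.5331, -0.2685, 0.3785]
tool_rot: [-3.142, 0.0, -0.222]
contact_force: [-0.4, -0.4, -3.9]
opening: 0.0098
grip_force: 25.0
time: 10.37
tool_pos: [0.5332, -0.2685, 0.3773]
tool_rot: [3.142, -0.0, -0.222]
contact_force: [0.3, 0.3, -2.7]
opening: 0.0095
grip_force: 25.0
t 10.37 pos [533.2, -268.5, 377.3] rot [3.142, -0.0, -0.222] F [0.3, 0.3, -2.7] M [0.13, 0.05, 0.04] open 9.5 grip 25.0
```

```bash
python3 -m crank '[[-1,0,0,1,0],[-1,0,0,1,0]]';python3 go.py; python3 -m crank '[[-1,0,0,1,0],[-1,0,0,1,0]]'; python3 go.py
```

```text
time: 10.53
tool_pos: [0.5332, -0.2685, 0.3764]
tool_rot: [3.141, -0.001, -0.222]
contact_force: [-0.9, 0.7, -1.2]
opening: 0.0097
grip_force: 25.0
t 10.53 pos [533.2, -268.5, 376.4] rot [3.141, -0.001, -0.222] F [-0.9, 0.7, -1.2] M [0.13, 0.08, -0.05] open 9.7 grip 25.0
time: 10.7
tool_pos: [0.5332, -0.2685, 0.3756]
tool_rot: [3.141, -0.001, -0.222]
contact_force: [0.3, 1.0, 1.1]
opening: 0.0099
grip_force: 25.0
t 10.7 pos [533.2, -268.5, 375.6] rot [3.141, -0.001, -0.222] F [0.3, 1.0, 1.1] M [0.25, 0.02, -0.07] open 9.9 grip 25.0
```

Contact is felt: Fz went from −4 to +1 N at TCP z ≈ 0.376. I'll work out the arc for leaning the plate back in a loosened grip, pivoting on its foot.

```bash
python3 - <<'E'
import numpy as np
t35=np.radians(35);C=np.array([-136.4,51.0]);o=np.array([-np.cos(t35),np.sin(t35)])
for d in range(0,38,3):
    d=min(d,35);t=np.radians(d);u=np.array([np.sin(t),np.cos(t)])
    F=C+10*np.cos(t35-t)*o; T=F+10*np.array([np.cos(t),-np.sin(t)])+160*u
    tip=T[1]-20; P=F+(tip-F[1])/np.cos(t)*u
    op=T[0]-P[0]+3; c=(T[0]+P[0])/2
    print(d,"b_c %.1f tcpz %.1f op %.1f cmd %.2f | toolY %.1f toolZ %.1f"%(c,tip+178,op,op/46-1,-(c+144.0),375.6-tip-178))
E
```

```text
0 b_c -138.1 tcpz 373.7 op 13.0 cmd -0.72 | toolY -5.9 toolZ 1.9
3 b_c -130.5 tcpz 373.1 op 14.1 cmd -0.69 | toolY -13.5 toolZ 2.5
6 b_c -123.0 tcpz 372.1 op 15.2 cmd -0.67 | toolY -21.0 toolZ 3.5
9 b_c -115.5 tcpz 370.6 op 16.3 cmd -0.65 | toolY -28.5 toolZ 5.0
12 b_c -108.1 tcpz 368.7 op 17.5 cmd -0.62 | toolY -35.9 toolZ 6.9
15 b_c -100.9 tcpz 366.3 op 18.7 cmd -0.59 | toolY -43.1 toolZ 9.3
18 b_c -93.8 tcpz 363.6 op 20.0 cmd -0.56 | toolY -50.2 toolZ 12.0
21 b_c -86.9 tcpz 360.4 op 21.4 cmd -0.54 | toolY -57.1 toolZ 15.2
24 b_c -80.2 tcpz 356.7 op 22.9 cmd -0.50 | toolY -63.8 toolZ 18.9
27 b_c -73.7 tcpz 352.7 op 24.4 cmd -0.47 | toolY -70.3 toolZ 22.9
30 b_c -67.4 tcpz 348.3 op 26.1 cmd -0.43 | toolY -76.6 toolZ 27.3
33 b_c -61.5 tcpz 343.5 op 27.9 cmd -0.39 | toolY -82.5 toolZ 32.1
35 b_c -57.7 tcpz 340.1 op 29.2 cmd -0.36 | toolY -86.3 toolZ 35.5
```

```bash
python3 -m crank '[[-1,0,0,0,0],[-1,0,0,0,0]]' 4; python3 go.py; python3 -m crank '[[-0.76,0,-1,0,0],[-0.74,0,-2,0,0],[-0.72,0,-4,1,0],[-0.72,0,-6,1.5,0],[-0.71,0,-9,2,0],[-0.70,0,-12,2.3,0],[-0.69,0,-15,2.6,0],[-0.68,0,-18,3,0],[-0.67,0,-21,3.5,0],[-0.67,0,-21,3.5,0]]' 6; python3 go.py
```

```text
time: 10.87
tool_pos: [0.5332, -0.2685, 0.3755]
tool_rot: [3.141, -0.001, -0.222]
contact_force: [0.6, -0.0, -0.1]
opening: 0.0099
grip_force: 4.0
t 10.87 pos [533.2, -268.5, 375.5] rot [3.141, -0.001, -0.222] F [0.6, -0.0, -0.1] M [0.22, -0.04, 0.02] open 9.9 grip 4.0
time: 11.7
tool_pos: [0.5379, -0.2473, 0.3716]
tool_rot: [-3.141, 0.0, -0.222]
contact_force: [0.8, 0.0, -0.3]
opening: 0.0151
grip_force: 0.1
t 11.7 pos [537.9, -247.3, 371.6] rot [-3.141, 0.0, -0.222] F [0.8, 0.0, -0.3] M [0.05, 0.02, 0.04] open 15.1 grip 0.1
```

```bash
python3 - <<'E'
from h import *
q,e=vision.read_camera("scene");np.savez("sc4.npz",p=q,d=e)
cv2.imwrite("pics/c5.png",cv2.resize(q[100:245,250:430],None,fx=3.3,fy=3.3,interpolation=2)[:,:,::-1]) 
E
```

```text
(no output)
```

View pics/c5.png

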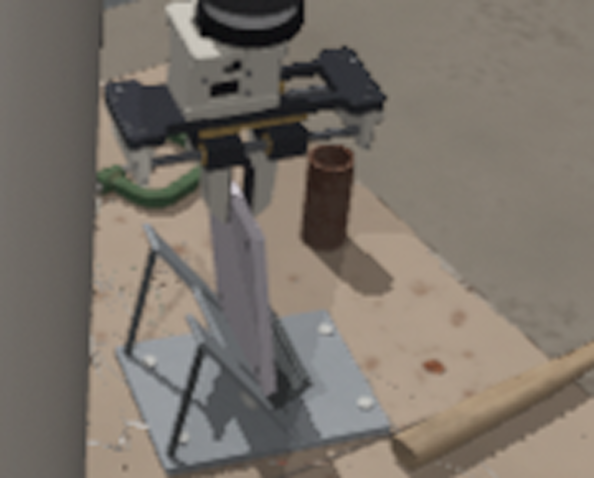

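The plate stands on the ledge (foot at crop 265,385), leaning slightly back between the fingers at (240,195). Continuing the arc.

```bash
python3 -m crank '[[-0.66,0,-4,0.7,0],[-0.65,0,-7.5,1.5,0],[-0.64,0,-11,2.4,0],[-0.62,0,-15,3.4,0],[-0.61,0,-18.5,4.6,0],[-0.59,0,-22,5.8,0],[-0.58,0,-25.5,7.1,0],[-0.56,0,-29,8.5,0],[-0.55,0,-32.5,10,0],[-0.54,0,-36,11.7,0],[-0.52,0,-39.5,13.5,0],[-0.5,0,-43,15.4,0]]' 8; python3 go.py; python3 -m crank '[[-0.48,0,-3,2,0],[-0.47,0,-6.3,4,0],[-0.45,0,-9.5,6,0],[-0.43,0,-12.6,8.4,0],[-0.43,0,-12.6,8.4,0]]'; python3 go.py
```

```text
time: 12.75
tool_pos: [0.5473, -0.2057, 0.3561]
tool_rot: [3.142, 0.0, -0.222]
contact_force: [0.4, 0.4, -0.5]
opening: 0.0227
grip_force: 0.3
t 12.75 pos [547.3, -205.7, 356.1] rot [3.142, 0.0, -0.222] F [0.4, 0.4, -0.5] M [0.13, 0.01, -0.01] open 22.7 grip 0.3
time: 13.17
tool_pos: [0.5501, -0.1932, 0.3473]
tool_rot: [-3.141, 0.001, -0.222]
contact_force: [0.4, 1.5, -0.7]
opening: 0.0262
grip_force: 0.4
t 13.17 pos [550.1, -193.2, 347.3] rot [-3.141, 0.001, -0.222] F [0.4, 1.5, -0.7] M [0.06, -0.05, 0.04] open 26.2 grip 0.4
```

```bash
python3 -m crank '[[-0.6,0,0,0,0],[-0.8,0,0,0,0],[-0.8,0,0,0,0],[-0.8,0,0,0,0],[-0.8,0,0,0,0]]' 4; python3 go.py; python3 -m crank '[[-0.43,0,0,0,0],[-0.42,0,-3,2,0],[-0.39,0,-6,5,0],[-0.37,0,-9,7.5,0],[-0.36,0,-10,8,0],[-0.36,0,-11,8,0],[-0.36,0,-11,8,0]]' 8; python3 go.py
```

```text
time: 13.58
tool_pos: [0.55, -0.1939, 0.3481]
tool_rot: [3.142, -0.0, -0.222]
contact_force: [0.1, 1.0, 0.3]
opening: 0.0219
grip_force: 3.7
t 13.58 pos [550.0, -193.9, 348.1] rot [3.142, -0.0, -0.222] F [0.1, 1.0, 0.3] M [0.27, 0.08, -0.01] open 21.9 grip 3.7
time: 14.17
tool_pos: [0.5523, -0.1837, 0.34]
tool_rot: [3.139, -0.0, -0.222]
contact_force: [-1.7, -4.1, 0.8]
opening: 0.0299
grip_force: 2.1
t 14.17 pos [552.3, -183.7, 340.0] rot [3.139, -0.0, -0.222] F [-1.7, -4.1, 0.8] M [-0.74, 0.32, -0.02] open 29.9 grip 2.1
```

```bash
python3 -m crank '[[-0.36,0,0,0,0],[-0.36,0,0,0,0],[-0.36,0,0,0,0]]' 8; python3 go.py; python3 -m crank '[[-0.2,0,0,0,0],[0.1,0,0,0,0],[0.4,0,0,0,0],[0.4,0,0,0,0],[0.4,0,0,-5,0],[0.4,0,0,-20,0],[0.4,0,0,-45,0],[0.4,0,0,-80,0],[0.4,0,0,-115,0],[0.4,0,0,-120,0]]'; python3 go.py; python3 - <<'E'
from h import *
q,e=vision.read_camera("scene");np.savez("sc5.npz",p=q,d=e)
cv2.imwrite("pics/c6.png",cv2.resize(q[100:260,230:430],None,fx=3.3,fy=3.3,interpolation=2)[:,:,::-1])
W=cloud("scene",e);y=-.2228
a=np.array([np.cos(y),np.sin(y)]);b=np.array([-np.sin(y),np.cos(y)])
A=W[...,:2]@a;B=W[...,:2]@b;Z=W[...,2]
m=(Z>.145)&(Z<.2)&(abs(A-.579)<.09)&(abs(B+.06)<.04);print(m.sum(),np.percentile(A[m],[1,99]),np.percentile(Z[m],[95,99]),np.percentile(B[m],[5,50,95]))
E
```

```text
time: 14.42
tool_pos: [0.5523, -0.1838, 0.34]
tool_rot: [3.14, -0.0, -0.222]
contact_force: [-1.6, -5.5, 0.5]
opening: 0.0293
grip_force: 2.3
t 14.42 pos [552.3, -183.8, 340.0] rot [3.14, -0.0, -0.222] F [-1.6, -5.5, 0.5] M [-0.81, 0.33, 0.01] open 29.3 grip 2.3
time: 15.25
tool_pos: [0.5527, -0.1829, 0.4671]
tool_rot: [3.139, -0.011, -0.222]
contact_force: [0.0, 0.1, 0.7]
opening: 0.0645
grip_force: 0.0
t 15.25 pos [552.7, -182.9, 467.1] rot [3.139, -0.011, -0.222] F [0.0, 0.1, 0.7] M [0.11, 0.04, 0.03] open 64.5 grip 0.0
333 [0.51885238 0.63734412] [0.1862358  0.18751174] [-0.07928904 -0.058275   -0.04681241]
```

View pics/c6.png

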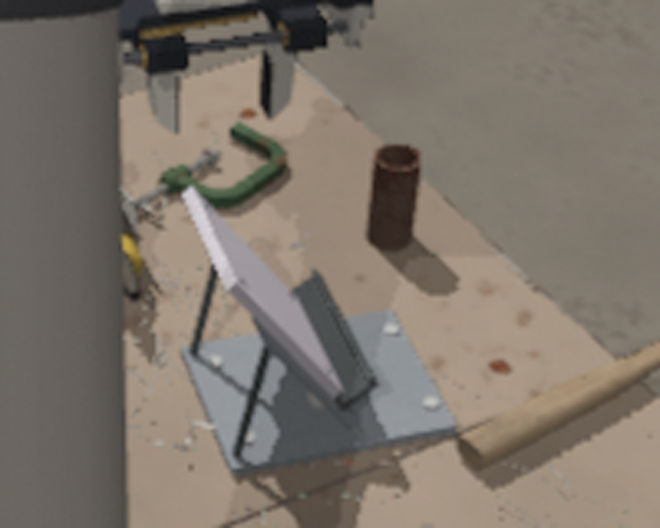

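The plate leans flat on the easel with its foot on the ledge (crop 345,390). It is centred (0.578 against 0.579), its top height of 0.187 matches a 35° lean, and the gripper is clear. Handing in.

```bash
python3 -m crank '[[0.4,0,0,0,0],[0.4,0,0,0,0],[0.4,0,0,0,0]]'; python3 -c "
from cell import ticket
print(ticket.hand_in())"
```

```text
time: 15.55
tool_pos: [0.5523, -0.183, 0.4581]
tool_rot: [-3.141, 0.003, -0.222]
contact_force: [-0.1, 0.1, -0.8]
opening: 0.0642
grip_force: 0.0
the job is handed in; nothing more can be done
None
```

The tall plate stands released on the easel's ledge, centred to about 1 mm and leaning flat back; the three short plates were still leaning in the rack when last seen, and the job was handed in at about 15.6 s (no verdict was returned).

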